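# Fit the photometer's lamp and hold the blue cell in its beam

### The arm

A 7-joint arm with a two-finger parallel gripper is mounted at the origin on the work surface. World frame = base frame: x ahead of the robot, y to its left, z up, the work surface at z = 0. Lengths are in mm, angles in rad, forces in N, time in s.
With the tool pointing down it reaches from about 350 to 900 mm from the base axis. Payload 7.2 kg.
Tool frame: the origin (TCP) lies midway between the tips of the shut fingers; the grasp point (between the pads) lies 19 mm behind it (env.grasp_offset is the distance from the TCP to the grasp point, in mm); z points along the fingers, y is the direction in which the jaws open and shut (so a half turn about z gives the same grasp; the last joint's range is limited). The gripper opens to 88 mm and grips with 3 to 60 N. Pads are 20 mm wide; open, the fingers measure 115 mm over their backs; the gripper's body (75 mm by 178 mm) begins 61 mm behind the grasp point.
Start: joints at [1.255, 0.411, -0.013, 1.596, 0.006, 1.134, -0.082], TCP at [153.283, -605.916, 185.953] pointing down, gripper open.
Joint ranges: [-2.95, 2.95], [-0.29, 1.99], [-1.47, 1.44], [0.14, 2.54], [-1.03, 4.17], [0.13, 1.85], [-2.86, 2.86]. Speed limits (rad/s): [2.39, 2.39, 3.01, 3.01, 3.14, 3.14, 3.14].

### API

Orientations are given as [roll, pitch, yaw] about the fixed x, y, z axes, in that order (R = Rz(yaw) Ry(pitch) Rx(roll)).
In Python, from station import sensors, eyes, env gives the robot as it stands.
- The arm moves only by the tool drive_tool, never from a script. Its arguments are lists of equal length, an entry for each row: "offset": the shift along the world's x, y, z scaled (see below), a list of three; "dr": the turn, a rotation vector about the world's x, y, z scaled (see below), a list of three. A call has exactly 5 rows; each row is the pose to reach, as a shift and turn from the pose measured when the call began; what a row does not reach only later rows make up. The controller multiplies each number of a shift by 1 m and each number of a turn by pi/2 rad. A row lasts 1/12 s, in which the tool goes at most 41.7 mm and 7.16 degrees, less where a joint would pass 70% of its speed; a pose out of reach is approached as far as the arm can. A call with a number of a shift or a turn outside -1 to 1 is refused whole. A call with a gripper value outside its range is refused whole. "jaw" is the closure in counts, from 0 (fully open) to 255 (shut), set as the call begins (left out, the last holds). The fingers move at their own pace and stop on an object; the grip force is fixed at half the most. Time passes only in rows, so rows that repeat a pose let the fingers close, or fill a call up. It gives the time, the measured TCP pose, the force and the opening at its end, in the units of the state.
- sensors.get_state(): the state, without advancing time (a new reading comes with each control period).
- eyes.snapshot(name): name is "scene" or "top" or "wrist"; returns the picture (400x640x3 uint8, red, green, blue); there is no depth.
- eyes.camera_params(name): a dict with "intrinsics" (3x3 intrinsics, pixels), "cam_to_world" (4x4, takes a point from camera to world coordinates); the wrist camera has in their place "T_tool_cam" (4x4, takes a point from camera to tool coordinates, whose origin is the TCP and whose axes are the flange's). Camera axes: x right, y up, looking along -z (the intrinsics and any distortion apply to the point x, -y, -z); pixel columns grow to the right and rows downward; lengths in mm; the calibration is good to about 2 mm. A picture is of the moment at which its call begins: read the wrist's pose just before it. camera_params takes no time and is no camera call.
- env.finish_job(): hands the job in, once; it reports no verdict.
The state is a dict: "t": time; "q": joint angles; "joint_vel": joint speeds; "effort": joint torques, N m; "position": TCP position; "ee_rot": TCP orientation; "force": force on the tool from outside, world axes, zero at the start; "ft_torque": the same for the moment, N m; "width": opening from 0.0 (shut) to 1.0 (fully open).
Only numpy, scipy, OpenCV 4.12 (cv2) and the standard library are available. Lean on these libraries where they do the work, as an engineer would, in place of code of your own. Each camera call takes 0.05 s, during which the arm holds its last target. There are 200 camera calls.

### The job

The open-beam photometer has no lamp: take the yellow-capped lamp module from its stand, plug it fully home in the photometer's socket with its lens looking at the detector, and let go of it. Then lift the blue glass cell out of its rack by its two frosted faces only, never putting a finger on the polished end windows, and hold it upright in the gap between lamp and detector, windows square to the beam, so that the beam runs through the lower half of both windows; the cell must not touch the lamp or the photometer. The program finishes while the gripper is still holding the cell there, and the other cells, the red lamp and the things lying about stay where they are.

Things in the scene. Friction and masses are not known exactly. Their poses are not given: they have to be found in the camera images.
- photometer: Open-beam photometer, fixed. Grey base 100 (x) x 270 (y) x 18 mm, y = -155 to +115, with a rail along it (top 30 mm up); lamp socket at the +y end, white detector head at the -y end. Origin: on the table under the middle of the light gap. The beam runs along its y axis from lamp to detector, 94 mm up, over x = 0. The gap is y = -50 to +50 mm, open from above.
- photometer_socket (a point): Centre of the mouth of the lamp socket, 70 mm above the table, axes as the photometer's. Grey block 46 mm (x) by 50 mm (y), with a rectangular hole 16 mm (x) by 24 mm (y), 16 mm deep, straight down. No latch or spring: the plug just slides in until the lamp's shoulder rests on the block.
- photometer_beam (a point): Point on the beam midway between lens and detector, 94 mm above the table; axes as the photometer's.
- photometer_detector (a point): Centre of the detector's aperture, a dark hole with a steel rim in the black snout (30 mm across), 50 mm from the beam's midpoint. The white head behind it is 60 (x) x 84 (y) mm, its top 128 mm above the table.
- lamp_stand: Grey stand for lamps, fixed, 70 (x) x 160 (y) x 22 mm, with two loose-fitting pockets at y = -40 and +40 mm, in which the plugs of the yellow and the red lamp stand (which is where varies), the bodies resting on the stand, lenses towards -y. Origin: centre of underside.
- yellow_lamp: Lamp module, 110 g, 64 mm high: black plug 14 (x) x 22 (y) x 14 mm, its last 6 mm tapered to 9 x 17, aluminium body 34 (x) x 36 (y) x 46 mm, yellow cap 4 mm. Black lens barrel (20 mm wide, 8 long) on its -y face, fins on +y; grip the plain faces x = ±17 mm. Origin: centre of the plug's underside, 8 mm above the table in the stand. Plugged in, its axes match the photometer's.
- yellow_lamp_shoulder (a point): Centre of the underside of the lamp's aluminium body (top of the plug), 14 mm above the lamp's origin; meets photometer_socket when fully home.
- yellow_lamp_lens (a point): Centre of the lamp's lens, 26 mm from the lamp's axis on its -y side, 38 mm above its origin.
- red_lamp: The spare lamp with a red cap, else the same; stays in the stand.
- cell_rack: White cell rack, fixed, 60 (x) x 164 (y) x 18 mm, with three pockets 12 mm deep in a row at y = -48, 0 and +48 mm, in which the blue, green and amber cells stand in any order, long sides along y. Origin: centre of underside.
- blue_cell: Loose sealed blue glass cell, 12.5 (x) x 22.5 (y) x 45 mm high, 35 g, standing 12 mm deep in the rack, 33 mm proud. Its long faces (x = -6.25, +6.25 mm) are frosted white: grip only there, pads closing along its x axis. Its narrow end faces (y = -11.25, +11.25 mm) are the polished windows; light passes along its y axis. Origin: centre of underside.
- blue_frosted: The blue cell's two frosted faces (same origin and axes as the cell).
- blue_windows: The blue cell's two polished end windows, 9.5 mm wide, full height (same origin and axes as the cell).
- green_cell: Green cell of the same make; stays in the rack.
- amber_cell: Amber cell of the same make; stays in the rack.
- powder_jar: Bystander: open aluminium powder jar with a paper label, 54 mm across, 72 mm high. Origin: centre of underside.
- jar_lid: Bystander: black jar lid, 46 mm across, 13 mm high. Origin: centre of underside.
- loupe: Bystander: black stand loupe, 48 mm across, 46 mm high. Origin: centre of underside.
- dust_brush: Bystander: wooden-handled brush, about 200 mm long and 20 mm high, lying on the bench along its x axis.
Mind the look-alikes: they are no part of the job. Leave any pink or turquoise look-alike of the cell_rack alone.

How it is judged:
By the outcome, as a careful person would: the job done as asked, in the order asked, and still so for the second after the job is handed in, while the arm keeps its last pose, push and grip.
It also fails if it takes over 61 s, if anything falls off the work surface, if the arm or the gripper's body presses on something with over 40 N, if the wrist force passes 120 N, or if a joint passes its speed limit or range.

## Working session

There is one attempt and no reset: what is moved stays moved. The work goes in short steps, Python scripts to look and compute and a tool call to move; the robot and the scene stay as the last step left them, time stands still between calls to the robot, and variables do not carry over. Pictures are saved under pics/ and viewed, about 8 in all and at most 12, crops included, and the job is handed in when it is done.

Besides the shell and the picture viewer there is one more tool, called after "Request:" by a JSON object that holds its "api" and its "payload". drive_tool: Moves the arm, as the interface text tells. Its arguments: {"type":"object","properties":{"offset":{"type":"array"},"dr":{"type":"array"},"jaw":{"type":"number"}},"required":["offset","dr"]}

```bash
ls; mkdir -p pics; python3 - <<'E'
from station import sensors, eyes, env
import cv2, numpy as np
s=sensors.get_state();print({k:np.round(v,3) for k,v in s.items()}, env.grasp_offset)
for n in("top","scene","wrist"):
    im=eyes.snapshot(n);cv2.imwrite(f"pics/{n}0.png",im[:,:,::-1]);print(n,{k:np.round(v,3).tolist() if not isinstance(v,str) else v for k,v in eyes.camera_params(n).items()})
E
```

```text
pics
{'t': np.float64(0.0), 'q': array([ 1.255,  0.412, -0.013,  1.597,  0.006,  1.134, -0.082]), 'joint_vel': array([-0.   ,  0.001, -0.   ,  0.   ,  0.002, -0.001, -0.001]), 'effort': array([ 0.0000e+00, -5.8795e+01,  6.4100e-01, -2.9107e+01, -5.4000e-02,
        1.8000e-02,  0.0000e+00]), 'position': array([ 153.144, -605.369,  185.14 ]), 'ee_rot': array([-3.14 ,  0.   ,  0.248]), 'force': array([-1.026,  0.419, -0.021]), 'ft_torque': array([ 0.023, -0.004,  0.014]), 'width': np.float64(1.0)} 18.700000000000003
top {'intrinsics': [[432.781, 0.0, 323.378], [0.0, 432.781, 199.284], [0.0, 0.0, 1.0]], 'cam_to_world': [[-0.019, 0.996, -0.086, 400.431], [-1.0, -0.018, 0.008, 4.268], [0.007, 0.086, 0.996, 1211.773], [0.0, 0.0, 0.0, 1.0]]}
scene {'intrinsics': [[411.398, 0.0, 320.319], [0.0, 411.398, 200.123], [0.0, 0.0, 1.0]], 'cam_to_world': [[0.0, -0.717, 0.698, 1151.931], [1.0, 0.01, 0.01, 12.33], [-0.014, 0.698, 0.716, 756.088], [0.0, 0.0, 0.0, 1.0]]}
wrist {'intrinsics': [[337.788, 0.0, 320.397], [0.0, 337.788, 208.901], [0.0, 0.0, 1.0]], 'T_tool_cam': [[0.0, 0.971, 0.24, 65.145], [1.0, 0.0, -0.002, 0.003], [-0.002, 0.24, -0.971, -198.917], [0.0, 0.0, 0.0, 1.0]]}
```

View pics/top0.png

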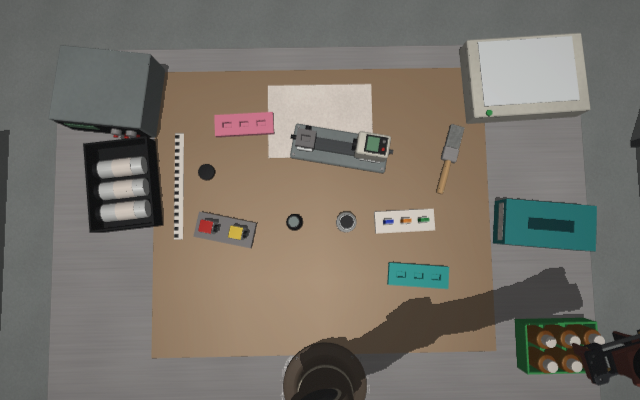

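View pics/scene0.png

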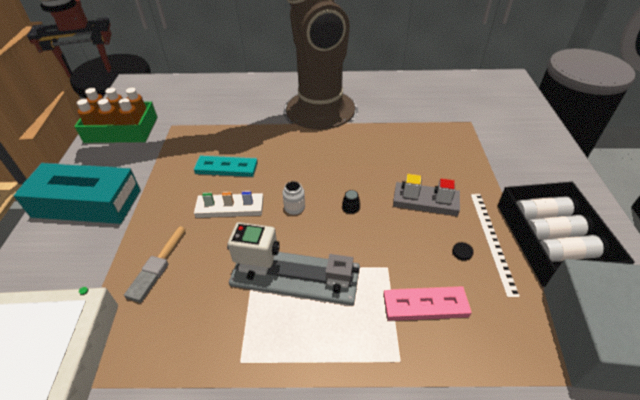

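The top view shows the yellow lamp at about (236,232) and the red at (207,226). The blue cell is at (388,221) in the white rack. The photometer's socket is near (304,137) and its detector head near (374,144). The scene view agrees.

```bash
cat > h.py <<'E'
from station import sensors, eyes, env
import cv2, numpy as np
from scipy.spatial.transform import Rotation as Ro
def tool():
    s=sensors.get_state();T=np.eye(4);T[:3,:3]=Ro.from_euler('xyz',s['ee_rot']).as_matrix();T[:3,3]=s['position'];return T,s
def cam(n,T=None):
    p=eyes.camera_params(n);return np.array(p['intrinsics']),(np.array(p['cam_to_world']) if n!='wrist' else T@np.array(p['T_tool_cam']))
def ray(K,C,u,v,z):
    d=C[:3,:3]@np.array([(u-K[0,2])/K[0,0],-(v-K[1,2])/K[1,1],-1]);o=C[:3,3];return o+d*(z-o[2])/d[2]
def proj(K,C,P):
    c=np.linalg.inv(C)@np.append(P,1);return np.array([K[0,2]+K[0,0]*c[0]/-c[2],K[1,2]-K[1,1]*c[1]/-c[2]])
def blobs(im,lo,hi,amin=15):
    m=cv2.inRange(cv2.cvtColor(im,cv2.COLOR_RGB2HSV),np.array(lo),np.array(hi))
    return sorted([c for c in cv2.findContours(m,cv2.RETR_EXTERNAL,cv2.CHAIN_APPROX_NONE)[0] if cv2.contourArea(c)>amin],key=cv2.contourArea)[::-1]
def snap(name,fn):
    T,s=tool();im=eyes.snapshot(name);cv2.imwrite(f"pics/{fn}.png",im[:,:,::-1]);K,C=cam(name,T);return im,K,C
E
python3 - <<'E'
from h import *
im=cv2.imread('pics/top0.png')[:,:,::-1].copy();K,C=cam('top')
for nm,lo,hi,z in(("yellow",(20,140,100),(35,255,255),72),("red",(0,160,100),(6,255,255),72),("blue",(105,120,80),(130,255,255),50),("white",(0,0,190),(179,40,255),18),):
    for c in blobs(im,lo,hi,8)[:4]:
        r=cv2.minAreaRect(np.array([ray(K,C,*p[0],z)[:2] for p in c],np.float32));print(nm,np.round(cv2.minAreaRect(c)[0]),np.round(r[0]),np.round(r[1]),round(r[2],1))
cv2.imwrite('pics/c0.png',cv2.resize(im[100:250,190:450,::-1],None,fx=3,fy=3,interpolation=cv2.INTER_CUBIC))
E
```

```text
yellow [235. 232.] [417. 228.] [33. 30.] 77.4
red [205. 226.] [434. 306.] [32. 30.] 79.0
blue [388. 221.] [ 439. -179.] [19.  5.] 88.9
white [319. 121.] [727.   1.] [291. 206.] 90.0
white [528.  70.] [ 861. -594.] [186. 266.] 2.8
white [405. 221.] [ 440. -228.] [ 58. 162.] 2.2
white [179. 186.] [549. 395.] [ 22. 290.] 90.0
```

View pics/c0.png

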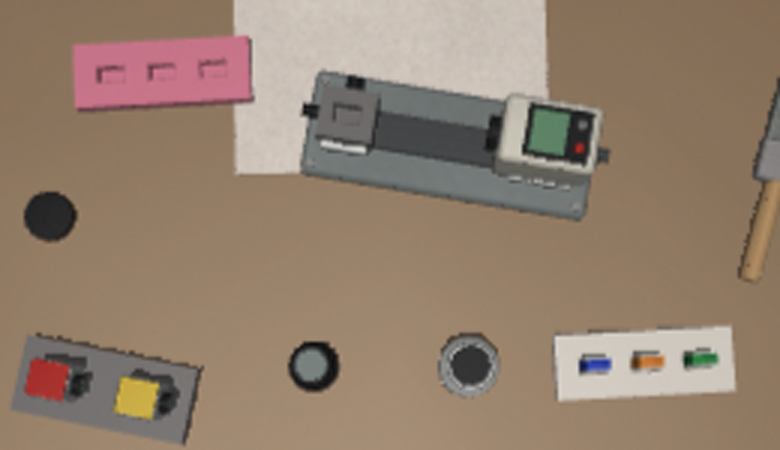

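Request:
{"api": "drive_tool", "payload": {"offset": [[0.14, 0.15, 0.06], [0.14, 0.15, 0.06], [0.14, 0.15, 0.06], [0.14, 0.15, 0.06], [0.14, 0.15, 0.06]], "dr": [[0, 0, 0.39], [0, 0, 0.39], [0, 0, 0.39], [0, 0, 0.39], [0, 0, 0.39]], "jaw": 0}}

```text
t: 0.57
position: [290.4, -457.7, 244.2]
ee_rot: [-3.14, 0.0, 0.866]
force: [0.8, -1.2, 0.7]
width: 0.997
```

Request:
{"api": "drive_tool", "payload": {"offset": [[0.14, 0.15, 0.06], [0.14, 0.15, 0.06], [0.14, 0.15, 0.06], [0.14, 0.15, 0.06], [0.14, 0.15, 0.06]], "dr": [[0, 0, 0.39], [0, 0, 0.39], [0, 0, 0.39], [0, 0, 0.39], [0, 0, 0.39]]}}

```text
t: 0.98
position: [426.4, -311.1, 302.8]
ee_rot: [-3.14, 0.001, 1.485]
force: [1.2, -0.7, 0.6]
width: 0.999
```

```bash
python3 - <<'E'
from h import *
im,K,C=snap('wrist','w_rack')
for nm,lo,hi,z in(("blue",(105,120,60),(130,255,255),51),("white",(0,0,170),(179,40,255),18)):
    for c in blobs(im,lo,hi,30)[:4]:
        r=cv2.minAreaRect(np.array([ray(K,C,*p[0],z)[:2] for p in c],np.float32));print(nm,np.round(cv2.minAreaRect(c)[0]),np.round(r[0],1),np.round(r[1],1),round(r[2],1))
K,C=cam('top')
for u,v,z in((305.7,138.3,70),(372.7,145.3,128),(290.7,157.3,18),(384.3,172.7,18),(297,124,18)): print(np.round(ray(K,C,u,v,z)))
E
```

```text
blue [321.  73.] [ 437.6 -183.8] [ 6.6 23.9] 1.1
white [ 54. 153.] [  20.8 -261.4] [299.4 166.2] 85.1
white [241. 354.] [ 269.1 -603.3] [ 89.8 170.2] 85.2
white [322.  95.] [ 438.5 -209.7] [ 61.6 126.3] 2.1
white [588. 243.] [ 822.3 -457.3] [155.4  57.3] 0.8
[664.  39.  70.]
[ 630. -133.  128.]
[623.  83.  18.]
[ 575. -177.   18.]
[717.  65.  18.]
```

Request:
{"api": "drive_tool", "payload": {"offset": [[0.14, 0.14, 0.03], [0.14, 0.14, 0.03], [0.14, 0.14, 0.03], [0.14, 0.14, 0.03], [0.14, 0.14, 0.03]], "dr": [[0, 0, -0.1], [0, 0, -0.1], [0, 0, -0.1], [0, 0, -0.1], [0, 0, -0.1]]}}

```text
t: 1.45
position: [568.7, -168.0, 334.3]
ee_rot: [3.138, -0.001, 1.345]
force: [0.6, -0.0, 1.2]
width: 1.0
```

Request:
{"api": "drive_tool", "payload": {"offset": [[0.06, 0.1, 0.05], [0.06, 0.1, 0.05], [0.06, 0.1, 0.05], [0.06, 0.1, 0.05], [0.06, 0.1, 0.05]], "dr": [[0, 0, 0], [0, 0, 0], [0, 0, 0], [0, 0, 0], [0, 0, 0]]}}

```text
t: 1.87
position: [629.7, -64.7, 384.4]
ee_rot: [3.137, -0.003, 1.35]
force: [-0.2, -0.4, -0.5]
width: 1.001
```

```bash
python3 - <<'E'
from h import *
T,s=tool();print(np.round(s['position']),s['ee_rot'])
im,K,C=snap('wrist','w_phot')
E
```

```text
[630. -65. 384.] [ 3.13730306e+00 -2.97372037e-03  1.34966089e+00]
```

View pics/w_phot.png

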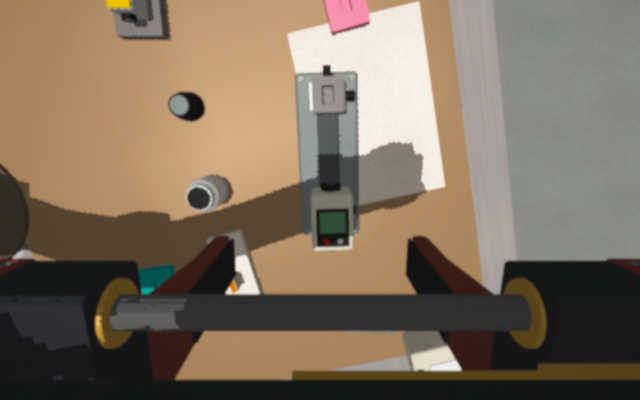

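The wrist view shows the photometer with its socket hole at (328,95) and its detector head at (333,220). Next I'll take a closer look at the socket.

Request:
{"api": "drive_tool", "payload": {"offset": [[0.03, 0.05, -0.14], [0.03, 0.05, -0.14], [0.03, 0.05, -0.14], [0.03, 0.05, -0.14], [0.03, 0.05, -0.14]], "dr": [[0, 0, 0.03], [0, 0, 0.03], [0, 0, 0.03], [0, 0, 0.03], [0, 0, 0.03]]}}

```text
t: 2.33
position: [655.3, -18.2, 236.5]
ee_rot: [-3.134, 0.001, 1.393]
force: [0.1, -1.5, 0.0]
width: 0.998
```

```bash
python3 - <<'E'
from h import *
T,s=tool();print(np.round(s['position']),s['ee_rot'])
im,K,C=snap('wrist','w_sock')
print(proj(K,C,[664,39,70]))
cv2.imwrite('pics/w_sock_c.png',cv2.resize(im[0:250,200:480,::-1],None,fx=2.4,fy=2.4,interpolation=cv2.INTER_CUBIC))
E
```

```text
[655. -18. 236.] [-3.13444481e+00  6.70141067e-04  1.39345435e+00]
[319.79400303 131.79521694]
```

View pics/w_sock_c.png

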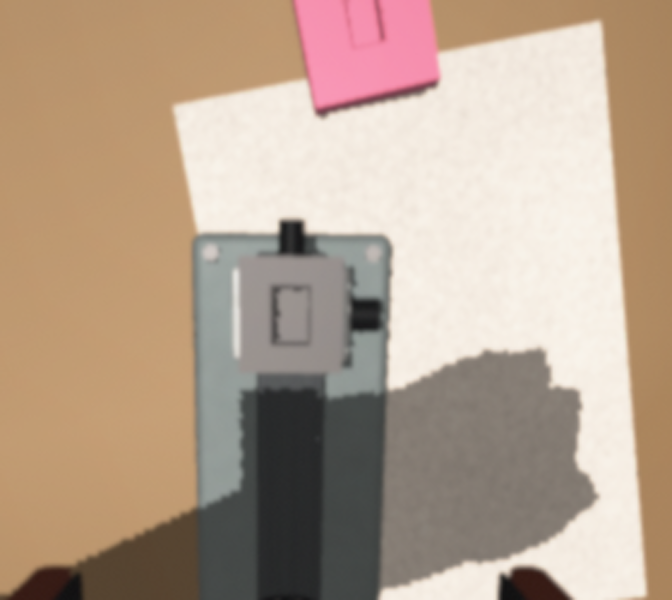

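```bash
python3 - <<'E'
from h import *
T,s=tool();K,C=cam('wrist',T)
f=lambda u,v,z:ray(K,C,200+u/2.4,v/2.4,z)
for n,a,b,z in(("baseL",(194,260),(198,590),18),("baseR",(390,260),(380,580),18),("railL",(257,380),(258,590),30),("railR",(325,380),(322,590),30),("hole",(291,286),(291,345),70),("top",(197,236),(385,236),18)):
    A,B=f(*a,z),f(*b,z);d=A-B;print(n,A.round(1),B.round(1),((A+B)/2).round(1),"yaw",np.degrees(np.arctan2(-d[0],d[1])).round(1))
c=f(291,315.5,70);print("socket",c)
for q in((272,315),(310,315),(291,286),(291,345)):print(f(*q,70).round(1))
im,K,C=snap('top','top1')
E
```

```text
baseL [624.5  72.   18. ] [590.9 -99.1  18. ] [607.7 -13.5  18. ] yaw -11.1
baseR [720.7  54.7  18. ] [ 690.4 -111.    18. ] [705.5 -28.2  18. ] yaw -10.3
railL [645.1   9.1  30. ] [ 624.8 -100.6   30. ] [634.9 -45.8  30. ] yaw -10.5
railR [678.6   3.   30. ] [ 658.4 -106.7   30. ] [668.5 -51.8  30. ] yaw -10.4
hole [669.8  50.3  70. ] [665.3  25.2  70. ] [667.5  37.7  70. ] yaw -10.2
top [628.3  82.9  18. ] [719.9  66.4  18. ] [674.1  74.6  18. ] yaw 79.8
socket [667.53995703  37.84625597  70.        ]
[659.3  39.6  70. ]
[675.9  36.6  70. ]
[669.8  50.3  70. ]
[665.3  25.2  70. ]
```

Request:
{"api": "drive_tool", "payload": {"offset": [[-0.12, 0.1, 0.0], [-0.12, 0.1, 0.0], [-0.12, 0.1, 0.0], [-0.12, 0.1, 0.0], [-0.12, 0.1, 0.0]], "dr": [[0, 0, -0.03], [0, 0, -0.03], [0, 0, -0.03], [0, 0, -0.03], [0, 0, -0.03]]}}

```text
t: 2.85
position: [535.0, 83.9, 247.1]
ee_rot: [3.136, -0.001, 1.349]
force: [1.2, 0.8, -0.0]
width: 1.0
```

Request:
{"api": "drive_tool", "payload": {"offset": [[-0.11, 0.09, 0.0], [-0.11, 0.09, 0.0], [-0.11, 0.09, 0.0], [-0.11, 0.09, 0.0], [-0.11, 0.09, 0.0]], "dr": [[0, 0, 0], [0, 0, 0], [0, 0, 0], [0, 0, 0], [0, 0, 0]]}}

```text
t: 3.27
position: [423.3, 176.5, 250.3]
ee_rot: [3.131, -0.002, 1.353]
force: [0.5, -0.5, 0.4]
width: 1.003
```

```bash
python3 - <<'E'
from h import *
T,s=tool();print(np.round(s['position'],1),s['ee_rot'])
im,K,C=snap('wrist','w_lamp')
for nm,lo,hi,z in(("yellow",(20,140,80),(35,255,255),72),("red",(0,160,80),(6,255,255),72)):
    for c in blobs(im,lo,hi,100)[:2]:
        P=np.array([ray(K,C,*p[0],z)[:2] for p in c],np.float32)
        r=cv2.minAreaRect(P);print(nm,np.round(cv2.minAreaRect(c)[0]),np.round(r[0],1),np.round(r[1],1),round(r[2],1))
cv2.imwrite('pics/w_lamp_c.png',cv2.resize(im[0:250,200:480,::-1],None,fx=2.4,fy=2.4,interpolation=cv2.INTER_CUBIC))
E
```

```text
[423.3 176.5 250.3] [ 3.13112912e+00 -2.32174131e-03  1.35318276e+00]
yellow [466. 372.] [ 560.8 -108.7] [ 20.1 459. ] 77.0
yellow [114. 313.] [141.2  73.9] [100.1  45. ] 62.6
red [300.  63.] [432.7 305.3] [33.  30.3] 77.3
```

View pics/w_lamp_c.png

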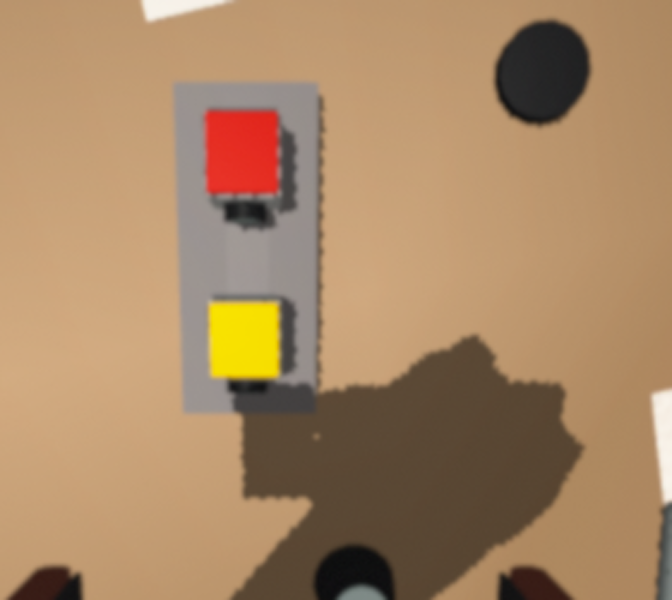

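The crop shows the yellow cap at (244,340), with its lens pointing down the image towards −y, and the red cap at (242,152).

```bash
python3 - <<'E'
from h import *
im=cv2.imread('pics/w_lamp.png')[:,:,::-1].copy();T,s=tool();K,C=cam('wrist',T)
for nm,lo,hi,z in(("yellow",(20,200,150),(35,255,255),72),("red",(0,160,80),(6,255,255),72)):
    for c in blobs(im,lo,hi,100):
        u=cv2.minAreaRect(c)[0]
        if u[1]<200:
            r=cv2.minAreaRect(np.array([ray(K,C,*p[0],z)[:2] for p in c],np.float32));print(nm,np.round(u),np.round(r[0],1),np.round(r[1],1),round(r[2],1))
f=lambda u,v,z:ray(K,C,200+u/2.4,v/2.4,z)
P=[f(*q,22) for q in((174,83),(318,83),(315,411),(184,411))];print(np.round(P,1));c=np.mean(P,0);print("stand",c)
y=(P[0]+P[1]-P[2]-P[3])[:2];y/=np.linalg.norm(y);print("yaw",np.degrees(np.arctan2(-y[0],y[1])),"pocket",c[:2]-40*y,c[:2]+40*y)
E
```

```text
yellow [302. 142.] [417.6 224.5] [32.3 29.8] 77.2
red [300.  63.] [435.2 303. ] [33.  30.3] 77.2
[[410.6 348.5  22. ]
 [478.2 333.6  22. ]
 [443.4 179.1  22. ]
 [376.  194.3  22. ]]
stand [427.0453644  263.87045073  22.        ]
yaw -12.661560526405253 pocket [418.27769746 224.843178  ] [435.81303133 302.89772345]
```

Request:
{"api": "drive_tool", "payload": {"offset": [[-0.006, 0.05, -0.13], [-0.006, 0.05, -0.13], [-0.006, 0.05, -0.13], [-0.006, 0.05, -0.13], [-0.006, 0.05, -0.13]], "dr": [[0, 0, 0], [0, 0, 0], [0, 0, 0], [0, 0, 0], [0, 0, 0]]}}

```text
t: 3.73
position: [419.4, 223.4, 118.5]
ee_rot: [3.134, 0.0, 1.35]
force: [0.2, -0.7, 0.3]
width: 0.997
```

```bash
python3 - <<'E'
from h import *
A=[]
for i in range(6):
    T,s=tool();A.append(np.r_[s['position'],(s['ee_rot'][0]%(2*np.pi)),s['ee_rot'][1:]])
    im,K,C=snap('wrist','w_l%d'%i)
    for c in blobs(im,(20,200,150),(35,255,255),100):
        u=cv2.minAreaRect(c)[0]
        if abs(u[0]-320)<60 and u[1]<280:
            r=cv2.minAreaRect(np.array([ray(K,C,*p[0],72)[:2] for p in c],np.float32));print(np.round(u,1),np.round(r[0],1),np.round(r[1],1),round(r[2],1))
print(np.round(A,4));a=np.mean(A,0);print("mean",a.round(4),"std",np.std(A,0).round(4))
E
```

```text
[313. 210.] [415.2 227.5] [32.5 30.1] 77.9
[311.5 209. ] [415.3 228.2] [31.1 29.8] 77.2
[310.5 209.5] [415.1 228.1] [32.  29.9] 77.7
[310. 209.] [415.4 228.3] [31.4 30.2] 77.7
[310. 210.] [415.4 227.8] [31.4 30.2] 77.7
[310.  209.5] [415.3 228.1] [30.6 30.3] 77.1
[[ 4.193880e+02  2.233865e+02  1.185040e+02  3.133800e+00  2.000000e-04
   1.350300e+00]
 [ 4.204221e+02  2.235946e+02  1.203711e+02  3.131600e+00 -1.200000e-03
   1.350000e+00]
 [ 4.211691e+02  2.238283e+02  1.214874e+02  3.129600e+00 -2.300000e-03
   1.349400e+00]
 [ 4.215273e+02  2.239247e+02  1.220535e+02  3.128300e+00 -3.000000e-03
   1.348800e+00]
 [ 4.215545e+02  2.240113e+02  1.222056e+02  3.127600e+00 -3.300000e-03
   1.348700e+00]
 [ 4.213706e+02  2.240861e+02  1.221416e+02  3.127400e+00 -3.400000e-03
   1.348800e+00]]
mean [ 4.209053e+02  2.238052e+02  1.211272e+02  3.129700e+00 -2.200000e-03
  1.349300e+00] std [7.7780e-01 2.4360e-01 1.3312e+00 2.3000e-03 1.3000e-03 6.0000e-04]
```

Request:
{"api": "drive_tool", "payload": {"offset": [[-0.006, 0.0035, -0.02], [-0.006, 0.0035, -0.03], [-0.006, 0.0035, -0.03], [-0.006, 0.0035, -0.03], [-0.006, 0.0035, -0.03]], "dr": [[0, 0.009, 0.002], [0, 0.009, 0.002], [0, 0.009, 0.002], [0, 0.009, 0.002], [0, 0.009, 0.002]]}}

```text
t: 4.45
position: [415.5, 227.6, 92.5]
ee_rot: [3.141, -0.0, 1.352]
force: [-0.1, 0.3, -0.8]
width: 1.003
```

```bash
cat >> h.py <<'E'
def settle(n=3):
    for i in range(n): eyes.snapshot('wrist')
    return tool()
def goto(pos,yaw,T):
    D=Ro.from_euler('xyz',[np.pi,0,yaw]);rv=(D*Ro.from_matrix(T[:3,:3]).inv()).as_rotvec()
    print("pos",T[:3,3].round(1),"offset",((np.array(pos)-T[:3,3])/1000).round(4).tolist(),"dr",(rv/(np.pi/2)).round(4).tolist())
E
python3 - <<'E'
from h import *
T,s=settle();goto([415.3,227.6,33],1.3526,T)
E
```

```text
pos [415.5 227.7  92.5] offset [-0.0002, -0.0001, -0.0595] dr [-0.0002, 0.0007, 0.0004]
```

Request:
{"api": "drive_tool", "payload": {"offset": [[0, 0, -0.025], [0, 0, -0.05], [0, 0, -0.06], [0, 0, -0.06], [0, 0, -0.06]], "dr": [[0, 0, 0], [0, 0, 0], [0, 0, 0], [0, 0, 0], [0, 0, 0]]}}

```text
t: 5.02
position: [415.3, 228.0, 32.8]
ee_rot: [3.141, -0.0, 1.353]
force: [0.7, -0.3, 0.2]
width: 1.003
```

Request:
{"api": "drive_tool", "payload": {"offset": [[0, 0, 0], [0, 0, 0], [0, 0, 0], [0, 0, 0], [0, 0, 0]], "dr": [[0, 0, 0], [0, 0, 0], [0, 0, 0], [0, 0, 0], [0, 0, 0]], "jaw": 255}}

```text
t: 5.43
position: [415.6, 228.0, 33.2]
ee_rot: [3.141, -0.001, 1.352]
force: [0.4, -0.5, 0.3]
width: 0.661
```

Request:
{"api": "drive_tool", "payload": {"offset": [[0, 0, 0], [0, 0, 0], [0, 0, 0], [0, 0, 0], [0, 0, 0]], "dr": [[0, 0, 0], [0, 0, 0], [0, 0, 0], [0, 0, 0], [0, 0, 0]]}}

```text
t: 5.85
position: [415.6, 228.1, 33.2]
ee_rot: [3.141, -0.001, 1.352]
force: [-0.2, 0.8, 0.8]
width: 0.353
```

Request:
{"api": "drive_tool", "payload": {"offset": [[0, 0, 0], [0, 0, 0], [0, 0, 0], [0, 0, 0.01], [0, 0, 0.02]], "dr": [[0, 0, 0], [0, 0, 0], [0, 0, 0], [0, 0, 0], [0, 0, 0]]}}

```text
t: 6.27
position: [414.9, 227.9, 53.5]
ee_rot: [-3.141, 0.0, 1.353]
force: [-0.2, 0.1, -1.3]
width: 0.352
```

Request:
{"api": "drive_tool", "payload": {"offset": [[0, 0, 0.03], [0, 0, 0.06], [0, 0, 0.1], [0, 0, 0.14], [0, 0, 0.14]], "dr": [[0, 0, 0], [0, 0, 0], [0, 0, 0], [0, 0, 0], [0, 0, 0]]}}

```text
t: 6.68
position: [417.8, 230.8, 201.4]
ee_rot: [3.133, -0.007, 1.354]
force: [0.8, 0.7, -0.5]
width: 0.351
```

```bash
python3 - <<'E'
from h import *
T,s=settle();print(s['width'],s['force'],s['position'],s['ee_rot'])
im,K,C=snap('wrist','w_held')
zc=s['position'][2]+ (72-33.2)
for c in blobs(im,(20,200,120),(35,255,255),100):
    u=cv2.minAreaRect(c)[0]
    if abs(u[0]-320)<60 and u[1]<280:
        r=cv2.minAreaRect(np.array([ray(K,C,*p[0],zc)[:2] for p in c],np.float32));d=np.append(np.array(r[0])-s['position'][:2],0)
        print(np.round(u,1),np.round(r[0],1),np.round(r[1],1),round(r[2],1),"cap rel TCP in tool",(T[:3,:3].T@d).round(1))
cv2.imwrite('pics/w_held_c.png',im[60:400,150:490,::-1])
E
```

```text
0.3502923117927934 [-0.24428852  0.32134449 -1.8297412 ] [414.83820413 227.52386699 193.87878201] [3.14088832e+00 1.86412892e-04 1.35243248e+00]
[320.  256.5] [415.1 227.5] [33.  31.5] 77.5 cap rel TCP in tool [0.1 0.2 0. ]
```

View pics/w_held_c.png

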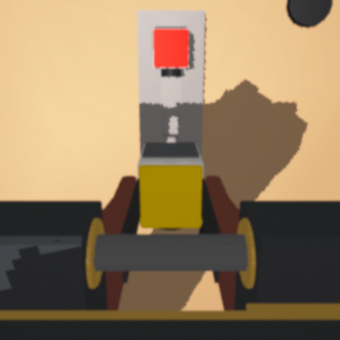

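The lamp hangs straight in the jaws: the cap is at TCP +0.1/+0.2 mm and the red lamp stays in the stand. Next I'll take a settled look at the socket.

Request:
{"api": "drive_tool", "payload": {"offset": [[0.03, -0.03, 0.03], [0.06, -0.06, 0.045], [0.09, -0.09, 0.045], [0.115, -0.12, 0.045], [0.115, -0.12, 0.045]], "dr": [[0, 0, 0.023], [0, 0, 0.023], [0, 0, 0.023], [0, 0, 0.023], [0, 0, 0.023]]}}

```text
t: 7.3
position: [532.5, 100.2, 235.8]
ee_rot: [-3.139, 0.004, 1.381]
force: [0.7, 0.2, -1.6]
width: 0.353
```

Request:
{"api": "drive_tool", "payload": {"offset": [[0.03, -0.03, 0], [0.06, -0.06, 0], [0.09, -0.09, 0], [0.12, -0.125, 0], [0.12, -0.125, 0]], "dr": [[0, 0, 0], [0, 0, 0], [0, 0, 0], [0, 0, 0], [0, 0, 0]]}}

```text
t: 7.72
position: [654.2, -31.8, 231.9]
ee_rot: [-3.136, 0.007, 1.375]
force: [-0.6, -0.1, -2.4]
width: 0.357
```

```bash
python3 - <<'E'
from h import *
T,s=settle(4);print(s['width'],s['force'],s['position'],s['ee_rot'])
im,K,C=snap('wrist','w_sock2')
u0,v0=proj(K,C,[666,38,70]);print(u0,v0)
u0,v0=int(u0)-50,max(0,int(v0)-40)
print("crop origin",u0,v0)
cv2.imwrite('pics/w_sock2_c.png',cv2.resize(im[v0:v0+100,u0:u0+100,::-1],None,fx=6,fy=6,interpolation=cv2.INTER_CUBIC))
E
```

```text
0.35632403553848263 [-0.82095392  0.72798732 -0.98503246] [651.27449849 -23.93421914 233.45657478] [-3.13497918  0.00364675  1.3817699 ]
323.8874607933834 125.74973202861669
crop origin 273 85
```

View pics/w_sock2_c.png

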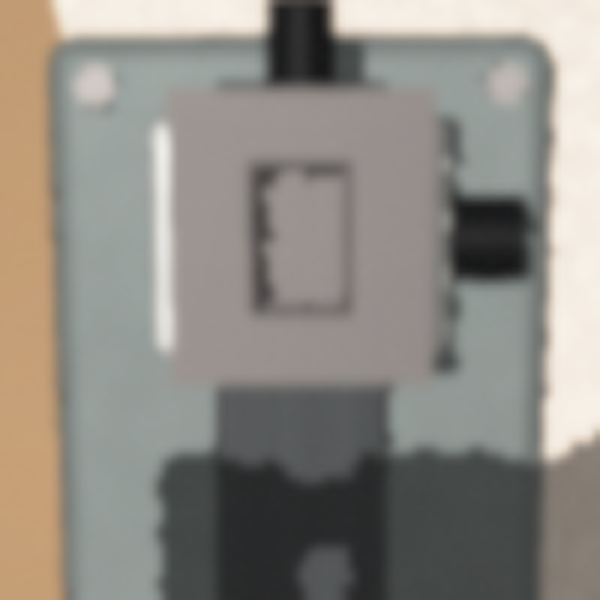

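The crop shows the socket hole at (301,237) and the block around it, centred at about (303,237).

```bash
python3 - <<'E'
from h import *
T,s=tool();print(s['position'],s['ee_rot']);K,C=cam('wrist',T)
f=lambda u,v,z:ray(K,C,273+(u+.5)/6-.5,85+(v+.5)/6-.5,z)
for n,a,b,z in(("baseL",(51,90),(66,590),18),("baseR",(550,90),(538,590),18),("railL",(217,390),(218,590),30),("railR",(388,390),(385,590),30),("holeL",(256,165),(256,310),70),("holeR",(348,165),(348,310),70),("blockB",(176,384),(433,384),70),("blockT",(170,90),(437,90),70)):
    A,B=f(*a,z),f(*b,z);d=A-B;print(n,A.round(1),B.round(1),"yaw",np.degrees(np.arctan2(-d[0],d[1])).round(1))
c=f(301.5,237,70);b=np.mean([f(*q,70) for q in((170,90),(437,90),(433,384),(176,384))],0);print("socket",c.round(1),"block",b.round(1))
goto([c[0],c[1],130],1.389,T)
E
```

```text
[651.22644343 -23.09842006 234.26763428] [-3.13608763  0.00354694  1.38318729]
baseL [622.4  77.1  18. ] [604.3 -20.   18. ] yaw -10.6
baseR [718.1  58.9  18. ] [700.4 -38.2  18. ] yaw -10.4
railL [643.7  15.1  30. ] [636.1 -23.9  30. ] yaw -10.9
railR [676.7   8.8  30. ] [669.1 -30.2  30. ] yaw -10.9
holeL [659.8  54.   70. ] [655.2  30.   70. ] yaw -11.0
holeR [675.4  51.   70. ] [671.  27.  70.] yaw -10.3
blockB [638.8  20.1  70. ] [683.5  11.6  70. ] yaw 79.3
blockT [647.7  68.8  70. ] [692.5  60.3  70. ] yaw 79.2
socket [665.3  40.7  70. ] block [665.6  40.2  70. ]
pos [651.2 -23.1 234.3] offset [0.0141, 0.0638, -0.1043] dr [0.0016, -0.0039, 0.0037]
```

Request:
{"api": "drive_tool", "payload": {"offset": [[0.007, 0.03, -0.02], [0.014, 0.063, -0.05], [0.014, 0.063, -0.08], [0.014, 0.063, -0.11], [0.014, 0.063, -0.115]], "dr": [[0.001, -0.004, 0.002], [0.001, -0.004, 0.002], [0.001, -0.004, 0.002], [0.001, -0.004, 0.002], [0.001, -0.004, 0.002]]}}

```text
t: 8.38
position: [660.8, 42.0, 113.9]
ee_rot: [-3.134, 0.003, 1.391]
force: [0.7, -1.0, -1.8]
width: 0.356
```

```bash
python3 - <<'E'
from h import *
T,s=settle(4);print(s['force']);goto([665.3,40.2,100],1.3858,T)
E
```

```text
[ 0.02015793  0.0417218  -0.35773588]
pos [665.9  40.4 121.3] offset [-0.0006, -0.0002, -0.0213] dr [0.0003, 0.0015, -0.0005]
```

Request:
{"api": "drive_tool", "payload": {"offset": [[-0.0006, -0.0002, -0.01], [-0.0006, -0.0002, -0.02], [-0.0006, -0.0002, -0.021], [-0.0006, -0.0002, -0.021], [-0.0006, -0.0002, -0.021]], "dr": [[0.0003, 0.0015, -0.0005], [0.0003, 0.0015, -0.0005], [0.0003, 0.0015, -0.0005], [0.0003, 0.0015, -0.0005], [0.0003, 0.0015, -0.0005]]}}

```text
t: 9.0
position: [665.4, 40.1, 100.4]
ee_rot: [-3.142, 0.0, 1.385]
force: [0.8, -0.6, -1.6]
width: 0.35
```

Request:
{"api": "drive_tool", "payload": {"offset": [[0, 0, -0.003], [0, 0, -0.006], [0, 0, -0.009], [0, 0, -0.011], [0, 0, -0.011]], "dr": [[0, 0, 0], [0, 0, 0], [0, 0, 0], [0, 0, 0], [0, 0, 0]]}}

```text
t: 9.42
position: [664.9, 40.0, 88.6]
ee_rot: [-3.141, 0.0, 1.386]
force: [0.3, -0.4, -1.4]
width: 0.353
```

Request:
{"api": "drive_tool", "payload": {"offset": [[0, 0, -0.002], [0, 0, -0.004], [0, 0, -0.006], [0, 0, -0.0075], [0, 0, -0.0075]], "dr": [[0, 0, 0], [0, 0, 0], [0, 0, 0], [0, 0, 0], [0, 0, 0]]}}

```text
t: 9.83
position: [665.0, 40.0, 81.4]
ee_rot: [-3.141, 0.0, 1.386]
force: [-0.7, -0.3, 0.4]
width: 0.353
```

Request:
{"api": "drive_tool", "payload": {"offset": [[0, 0, -0.001], [0, 0, -0.002], [0, 0, -0.002], [0, 0, -0.002], [0, 0, -0.002]], "dr": [[0, 0, 0], [0, 0, 0], [0, 0, 0], [0, 0, 0], [0, 0, 0]]}}

```text
t: 10.25
position: [665.1, 40.1, 81.2]
ee_rot: [3.142, 0.001, 1.385]
force: [-5.8, -0.3, 12.1]
width: 0.357
```

Request:
{"api": "drive_tool", "payload": {"offset": [[0, 0, 0.001], [0, 0, 0.001], [0, 0, 0.001], [0, 0, 0.001], [0, 0, 0.001]], "dr": [[0, 0, 0], [0, 0, 0], [0, 0, 0], [0, 0, 0], [0, 0, 0]], "jaw": 0}}

```text
t: 10.67
position: [665.0, 40.1, 81.9]
ee_rot: [-3.141, 0.001, 1.385]
force: [-0.5, -1.2, -0.0]
width: 0.694
```

Request:
{"api": "drive_tool", "payload": {"offset": [[0, 0, 0], [0, 0, 0.01], [0, 0, 0.03], [0, 0, 0.06], [0, 0, 0.09]], "dr": [[0, 0, 0], [0, 0, 0], [0, 0, 0], [0, 0, 0], [0, 0, 0]]}}

```text
t: 11.08
position: [664.4, 40.2, 172.8]
ee_rot: [-3.14, 0.001, 1.386]
force: [0.5, -1.0, 0.3]
width: 0.999
```

```bash
python3 - <<'E'
from h import *
T,s=settle(3);print(s['width'],s['force'],s['position'],s['ee_rot'])
im,K,C=snap('wrist','w_rel')
for c in blobs(im,(20,200,80),(35,255,255),100):
    u=cv2.minAreaRect(c)[0]
    if abs(u[0]-320)<60 and u[1]<290:
        r=cv2.minAreaRect(np.array([ray(K,C,*p[0],120)[:2] for p in c],np.float32));print(np.round(u,1),np.round(r[0],1),np.round(r[1],1),round(r[2],1))
im,K,C=snap('scene','s_rel')
u,v=proj(K,C,[660,0,90]).astype(int);cv2.imwrite('pics/s_rel_c.png',cv2.resize(im[v-70:v+70,u-100:u+100,::-1],None,fx=4,fy=4,interpolation=cv2.INTER_CUBIC))
E
```

```text
0.9973472772234099 [-1.14873385 -0.33970723 -0.26475067] [666.7742959   40.63601407 175.55156476] [ 3.13645596e+00 -8.22739186e-04  1.38548723e+00]
[317. 213.] [664.4  39.4] [32.2 29.9] 79.3
```

View pics/s_rel_c.png

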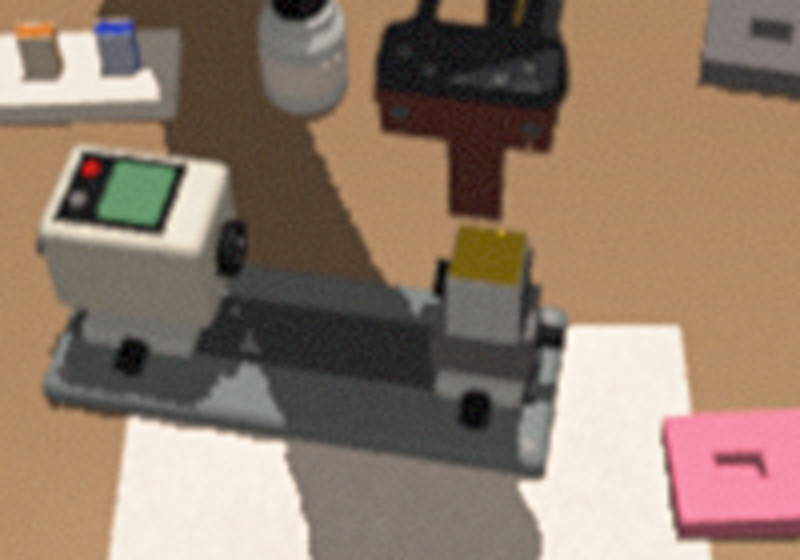

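The scene crop shows the yellow lamp seated in the socket at (485,290), with its lens facing the detector and the jaws clear of it. Next is the rack.

Request:
{"api": "drive_tool", "payload": {"offset": [[-0.02, -0.02, 0.02], [-0.05, -0.05, 0.03], [-0.08, -0.08, 0.03], [-0.11, -0.11, 0.03], [-0.115, -0.125, 0.03]], "dr": [[0, 0.003, 0.07], [0, 0.003, 0.1], [0, 0.003, 0.14], [0, 0.003, 0.14], [0, 0.003, 0.14]]}}

```text
t: 11.75
position: [545.1, -88.7, 200.8]
ee_rot: [-3.132, 0.003, 1.603]
force: [0.8, -0.6, -0.3]
width: 1.004
```

Request:
{"api": "drive_tool", "payload": {"offset": [[-0.03, -0.03, 0], [-0.06, -0.06, -0.02], [-0.09, -0.09, -0.04], [-0.115, -0.12, -0.06], [-0.115, -0.12, -0.06]], "dr": [[0, 0, 0], [0, 0, 0], [0, 0, 0], [0, 0, 0], [0, 0, 0]]}}

```text
t: 12.17
position: [424.4, -211.9, 137.8]
ee_rot: [-3.126, 0.003, 1.599]
force: [-0.5, 0.2, -0.4]
width: 0.998
```

```bash
python3 - <<'E'
from h import *
T,s=settle(5);print(s['position'],s['ee_rot'])
im,K,C=snap('wrist','w_cell')
for nm,lo,hi,z in(("blue",(105,120,60),(130,255,255),51),("orange",(8,150,90),(16,255,255),51),("green",(50,100,40),(85,255,255),51)):
    for c in blobs(im,lo,hi,20)[:3]:
        r=cv2.minAreaRect(np.array([ray(K,C,*p[0],z)[:2] for p in c],np.float32));print(nm,np.round(cv2.minAreaRect(c)[0]),np.round(r[0],1),np.round(r[1],1),round(r[2],1))
u,v=proj(K,C,[438,-182,51]).astype(int);u0,v0=u-60,max(v-60,0);print(u0,v0)
cv2.imwrite('pics/w_cell_c.png',cv2.resize(im[v0:v0+120,u0:u0+120,::-1],None,fx=5,fy=5,interpolation=cv2.INTER_CUBIC))
E
```

```text
[ 430.77788502 -207.85838625  140.79412539] [-3.13257067e+00  2.36686937e-03  1.60371453e+00]
blue [330. 169.] [ 437.4 -179.5] [ 6.9 24. ] 2.1
orange [330. 208.] [ 438.8 -213.8] [7.1 7.3] 2.1
green [330. 268.] [ 441.  -270.4] [ 7.4 32.8] 2.1
270 112
```

View pics/w_cell_c.png

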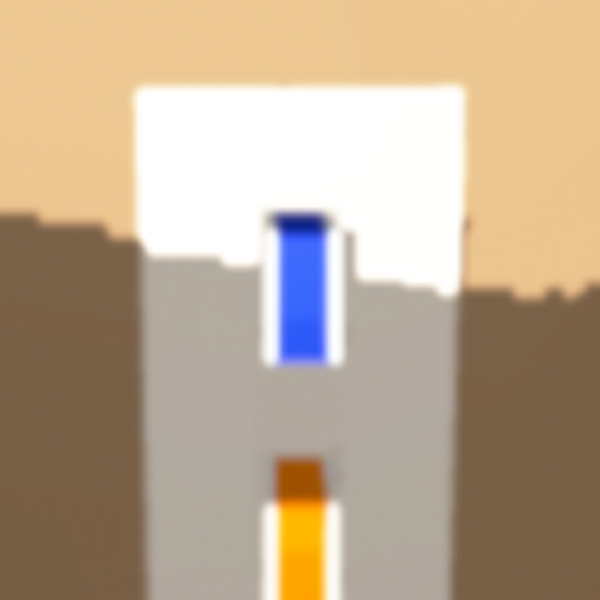

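The crop shows the blue cell's top at (303,297), with the white frosted edges at 263 and 343 and the rack's end edge at row 87.

```bash
python3 - <<'E'
from h import *
T,s=tool();print(s['position'],s['ee_rot']);K,C=cam('wrist',T)
f=lambda u,v,z:ray(K,C,270+(u+.5)/5-.5,112+(v+.5)/5-.5,z).round(1)
print("near",f(303,362,51),"far",f(303,232,51),"cl",f(263,297,51),f(343,297,51));e=f(300,87,18);print("rack end",f(135,87,18),f(465,87,18),e,"->cell",e-34*np.array([-.036,1,0]))
goto([437.7,-180.5,90],1.607,T)
E
```

```text
[ 431.24100833 -207.59672055  141.0532391 ] [-3.13316544e+00  2.62565620e-03  1.60461233e+00]
near [ 438.6 -192.2   51. ] far [ 437.7 -169.8   51. ] cl [ 431.3 -181.2   51. ] [ 445.  -180.7   51. ]
rack end [ 406.2 -147.4   18. ] [ 467.3 -145.3   18. ] [ 436.8 -146.4   18. ] ->cell [ 438.024 -180.4     18.   ]
pos [ 431.2 -207.6  141.1] offset [0.0065, 0.0271, -0.0511] dr [0.0019, -0.0053, 0.0015]
```

Request:
{"api": "drive_tool", "payload": {"offset": [[0.007, 0.027, -0.02], [0.007, 0.027, -0.05], [0.007, 0.027, -0.06], [0.007, 0.027, -0.06], [0.007, 0.027, -0.06]], "dr": [[0.002, -0.005, 0.0015], [0.002, -0.005, 0.0015], [0.002, -0.005, 0.0015], [0.002, -0.005, 0.0015], [0.002, -0.005, 0.0015]]}}

```text
t: 12.88
position: [438.6, -180.3, 81.3]
ee_rot: [-3.14, -0.001, 1.608]
force: [-0.7, 0.1, 0.5]
width: 1.0
```

```bash
python3 - <<'E'
from h import *
T,s=settle(4)
im,K,C=snap('wrist','w_cell2')
for c in blobs(im,(105,120,60),(130,255,255),20)[:3]:
    r=cv2.minAreaRect(np.array([ray(K,C,*p[0],51)[:2] for p in c],np.float32));print(np.round(cv2.minAreaRect(c)[0]),np.round(r[0],1),np.round(r[1],1),round(r[2],1))
goto([438.1,-180.8,24],1.607,T)
E
```

```text
[318. 214.] [ 437.4 -177.3] [ 7.2 29.2] 2.0
pos [ 439.1 -181.2   82.2] offset [-0.001, 0.0004, -0.0582] dr [0.0005, 0.0008, 0.0003]
```

Request:
{"api": "drive_tool", "payload": {"offset": [[-0.0013, 0.0004, -0.02], [-0.0013, 0.0004, -0.04], [-0.0013, 0.0004, -0.05], [-0.0013, 0.0004, -0.058], [-0.0013, 0.0004, -0.058]], "dr": [[0.0005, 0.0008, 0], [0.0005, 0.0008, 0], [0.0005, 0.0008, 0], [0.0005, 0.0008, 0], [0.0005, 0.0008, 0]]}}

```text
t: 13.55
position: [436.9, -180.6, 23.2]
ee_rot: [-3.14, -0.001, 1.606]
force: [-0.3, -0.4, -0.5]
width: 0.999
```

Request:
{"api": "drive_tool", "payload": {"offset": [[0, 0, 0], [0, 0, 0], [0, 0, 0], [0, 0, 0], [0, 0, 0]], "dr": [[0, 0, 0], [0, 0, 0], [0, 0, 0], [0, 0, 0], [0, 0, 0]], "jaw": 255}}

```text
t: 13.97
position: [437.3, -180.8, 23.6]
ee_rot: [-3.14, -0.0, 1.606]
force: [-1.0, -0.1, -1.4]
width: 0.661
```

Request:
{"api": "drive_tool", "payload": {"offset": [[0, 0, 0], [0, 0, 0], [0, 0, 0], [0, 0, 0], [0, 0, 0]], "dr": [[0, 0, 0], [0, 0, 0], [0, 0, 0], [0, 0, 0], [0, 0, 0]]}}

```text
t: 14.38
position: [437.3, -180.8, 23.6]
ee_rot: [-3.141, -0.0, 1.606]
force: [0.3, -0.4, 0.4]
width: 0.279
```

Request:
{"api": "drive_tool", "payload": {"offset": [[0, 0, 0], [0, 0, 0], [0, 0, 0], [0, 0, 0], [0, 0, 0]], "dr": [[0, 0, 0], [0, 0, 0], [0, 0, 0], [0, 0, 0], [0, 0, 0]]}}

```text
t: 14.8
position: [437.3, -180.8, 23.6]
ee_rot: [-3.141, -0.0, 1.606]
force: [0.4, 0.8, -0.0]
width: 0.004
```

The jaws read nearly shut, so I need to look.

```bash
python3 - <<'E'
from h import *
im,K,C=snap('wrist','w_g');im2,K2,C2=snap('scene','s_g')
a=cv2.resize(im[110:310,220:420],None,fx=2,fy=2,interpolation=cv2.INTER_CUBIC)
u,v=proj(K2,C2,[438,-190,40]).astype(int);b=cv2.resize(im2[v-50:v+50,u-50:u+50],(400,400),interpolation=cv2.INTER_CUBIC)
cv2.imwrite('pics/g.png',np.hstack([a,b])[:,:,::-1]);print(tool()[1]['width'])
E
```

```text
0.005345621932611907
```

View pics/g.png

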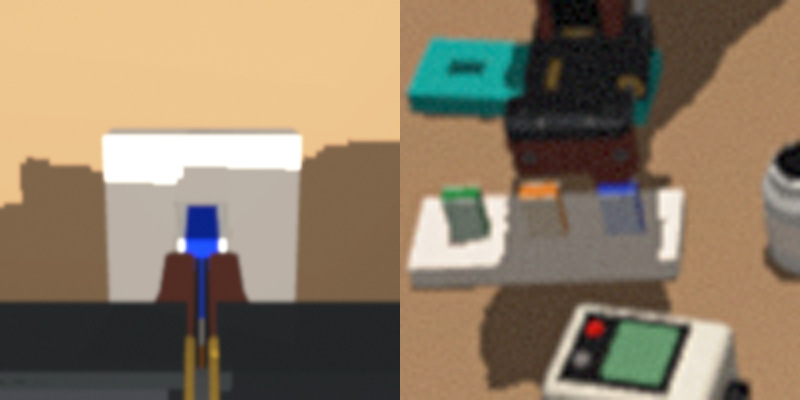

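The wrist view shows the blue cell at about (203,240), just ahead of the finger tips, with a thin blue stripe between the fingers. I'll check this with numbers, since I have only one picture left to view.

```bash
python3 - <<'E'
from h import *
T,s=tool();K,C=cam('wrist',T);K2,C2=cam('scene')
t=T[:3,3]
for nm,P in (("tcp",t),("grasp",t+[0,0,18.7]),("cell top c",[438,-180.8,51]),("cell top near",[438.4,-192,51]),("cell top far",[437.6,-169.6,51]),("finger far z24",t+T[:3,0]*10),("finger far z51",t+T[:3,0]*10+[0,0,27]),("finger far z80",t+T[:3,0]*10+[0,0,56])):
    print(nm,proj(K,C,np.array(P)).round(1),proj(K2,C2,np.array(P)).round(1))
im=cv2.imread('pics/w_g.png')[:,:,::-1].copy();h=cv2.cvtColor(im,cv2.COLOR_RGB2HSV)
m=cv2.inRange(h,np.array((105,120,60)),np.array((130,255,255)))
for r in range(205,300,4):
    x=np.where(m[r,290:350])[0]+290;print(r,(x.min(),x.max(),len(x)) if len(x) else None,[im[r,c].tolist() for c in (300,312,320,328,340)])
im=cv2.imread('pics/s_g.png')[:,:,::-1].copy()
for f in('scene0','s_g'):
    im=cv2.imread(f'pics/{f}.png')[:,:,::-1].copy()
    for c in blobs(im,(105,120,60),(130,255,255),5):
        b=cv2.boundingRect(c)
        if 200<b[0]<300: print(f,b)
E
```

```text
tcp [320.2 233.4] [247.  200.4]
grasp [320.2 243.7] [246.  195.1]
cell top c [321.4 249.2] [245.4 192.8]
cell top near [321.4 268.5] [240.8 193. ]
cell top far [321.5 229.4] [250.  192.7]
finger far z24 [320.2 217.8] [251.1 200.3]
finger far z51 [320.1 231.3] [249.6 192.6]
finger far z80 [320.  250.9] [247.9 184. ]
205 None [[187, 179, 167], [186, 177, 166], [187, 177, 167], [186, 178, 167], [188, 179, 167]]
209 None [[187, 179, 167], [185, 177, 166], [185, 177, 166], [185, 177, 166], [188, 179, 167]]
213 (np.int64(315), np.int64(326), 12) [[187, 179, 167], [158, 157, 161], [70, 74, 141], [119, 120, 152], [188, 179, 167]]
217 (np.int64(314), np.int64(327), 14) [[187, 179, 167], [145, 145, 159], [9, 36, 139], [99, 102, 148], [187, 178, 167]]
221 (np.int64(314), np.int64(328), 15) [[187, 178, 167], [138, 139, 156], [9, 35, 139], [71, 79, 144], [188, 178, 167]]
225 (np.int64(313), np.int64(328), 16) [[188, 178, 167], [115, 119, 152], [10, 35, 139], [59, 68, 144], [188, 177, 167]]
229 (np.int64(313), np.int64(328), 16) [[188, 177, 167], [145, 152, 217], [18, 54, 200], [74, 88, 202], [187
[... 1034 characters left out ...]
, 39]]
269 None [[34, 36, 37], [39, 38, 38], [71, 73, 112], [53, 40, 39], [36, 39, 39]]
273 None [[35, 37, 38], [39, 37, 37], [92, 89, 84], [53, 42, 41], [36, 38, 39]]
277 None [[35, 37, 39], [50, 44, 38], [92, 89, 84], [68, 53, 40], [35, 36, 38]]
281 None [[34, 37, 37], [80, 66, 39], [90, 84, 78], [123, 97, 44], [35, 37, 38]]
285 None [[35, 37, 39], [85, 69, 39], [85, 53, 22], [150, 117, 49], [34, 36, 38]]
289 None [[35, 37, 38], [91, 74, 40], [84, 52, 20], [130, 102, 43], [34, 37, 38]]
293 None [[37, 38, 39], [95, 77, 42], [82, 57, 38], [124, 98, 44], [34, 37, 37]]
297 None [[58, 62, 63], [99, 82, 49], [67, 67, 67], [125, 99, 44], [38, 40, 41]]
scene0 (242, 192, 9, 3)
s_g (241, 192, 10, 2)
```

```bash
python3 - <<'E'
from h import *
K,C=cam('scene')
u,v=proj(K,C,[660,0,90]).astype(int);print("rel tip px",475/4+u-100,216/4+v-70)
for z in(160,175,185,195,205,215,225): print(z,proj(K,C,[665+10*0,40.5,z]).round(1), "near finger x+50",proj(K,C,[665+50,32,z]).round(1),"far finger",proj(K,C,[665-44,48,z]).round(1))
u,v=proj(K,C,[438,-190,40]).astype(int);print("g tip px",175/4+u-50,178/4+v-50,"body edges",115/4+u-50,235/4+u-50)
for z in(24,43,60,80,100,120): print(z,proj(K,C,[437,-181,z]).round(1),proj(K,C,[437,-171,z]).round(1),proj(K,C,[437,-191,z]).round(1))
im=cv2.imread('pics/s_g.png')[:,:,::-1]
for r in range(170,205,2): print(r,[im[r,c].tolist() for c in (236,240,244,248,252,256)])
E
```

```text
rel tip px 336.75 240.0
160 [340.  235.9] near finger x+50 [336.2 257.8] far finger [343.1 218.2]
175 [340.2 230.7] near finger x+50 [336.3 252.7] far finger [343.3 213. ]
185 [340.3 227.1] near finger x+50 [336.4 249.2] far finger [343.5 209.4]
195 [340.4 223.5] near finger x+50 [336.4 245.6] far finger [343.6 205.8]
205 [340.5 219.9] near finger x+50 [336.5 242. ] far finger [343.7 202.1]
215 [340.6 216.1] near finger x+50 [336.6 238.2] far finger [343.9 198.3]
225 [340.8 212.3] near finger x+50 [336.7 234.5] far finger [344.  194.5]
g tip px 235.75 190.5 body edges 220.75 250.75
24 [246.9 200.3] [250.9 200.2] [242.9 200.3]
43 [245.8 194.9] [249.9 194.8] [241.8 194.9]
60 [244.8 189.9] [248.9 189.9] [240.7 190. ]
80 [243.6 183.9] [247.8 183.9] [239.5 184. ]
100 [242.4 177.8] [246.6 177.8] [238.1 177.8]
120 [241.1 171.5] [245.4 171.4] [236.8 171.5]
170 [[31, 30, 33], [23, 22, 21], [24, 25, 29], [28, 22, 22], [32, 40, 37], [78, 65, 51]]
172 [[26, 28, 24], [24, 24, 26], [31, 31, 33], [29, 31, 30], [8, 80, 76], [86, 67, 51]]
174 [[38, 37, 38], [33, 32, 31], [31, 31, 33], [41, 39, 42], [
[... 765 characters left out ...]
 50], [73, 54, 46], [49, 52, 138], [44, 50, 144], [78, 60, 49], [89, 73, 63]]
194 [[108, 98, 87], [105, 96, 95], [98, 109, 171], [93, 102, 164], [111, 103, 96], [177, 166, 155]]
196 [[124, 117, 110], [129, 120, 112], [104, 103, 107], [100, 102, 106], [100, 94, 105], [180, 170, 159]]
198 [[126, 115, 110], [124, 118, 112], [101, 102, 111], [101, 104, 111], [87, 83, 99], [183, 171, 157]]
200 [[128, 121, 112], [125, 115, 110], [103, 101, 111], [95, 100, 108], [81, 79, 98], [163, 151, 142]]
202 [[130, 122, 112], [126, 118, 110], [96, 99, 107], [100, 105, 112], [77, 79, 100], [127, 117, 109]]
204 [[125, 116, 110], [127, 117, 111], [109, 109, 109], [109, 107, 108], [110, 104, 108], [127, 118, 110]]
```

The numbers agree: the real finger tips sit about 35 mm behind the reported TCP. The lamp grip width of about 31 mm matches the cap rather than the body, and the jaws shut above the cell (top at z = 51) without touching it. I'll reopen, go down 34 mm, and grip again.

Request:
{"api": "drive_tool", "payload": {"offset": [[0.0006, 0, 0.006], [0.0006, 0, 0.006], [0.0006, 0, 0.006], [0.0006, 0, 0.006], [0.0006, 0, 0.006]], "dr": [[0, 0, 0], [0, 0, 0], [0, 0, 0], [0, 0, 0], [0, 0, 0]], "jaw": 0}}

```text
t: 15.32
position: [437.8, -180.8, 29.6]
ee_rot: [-3.141, -0.0, 1.606]
force: [-0.1, -0.6, -0.9]
width: 0.345
```

Request:
{"api": "drive_tool", "payload": {"offset": [[0, 0, 0], [0, 0, 0], [0, 0, 0], [0, 0, 0], [0, 0, 0]], "dr": [[0, 0, 0], [0, 0, 0], [0, 0, 0], [0, 0, 0], [0, 0, 0]]}}

```text
t: 15.73
position: [437.8, -180.8, 29.6]
ee_rot: [-3.14, -0.0, 1.606]
force: [0.1, -0.1, -0.6]
width: 0.721
```

Request:
{"api": "drive_tool", "payload": {"offset": [[0, 0, 0], [0, 0, 0], [0, 0, 0], [0, 0, 0], [0, 0, 0]], "dr": [[0, 0, 0], [0, 0, 0], [0, 0, 0], [0, 0, 0], [0, 0, 0]]}}

```text
t: 16.15
position: [437.8, -180.8, 29.6]
ee_rot: [-3.14, -0.0, 1.606]
force: [-0.2, 1.3, 0.8]
width: 0.998
```

Request:
{"api": "drive_tool", "payload": {"offset": [[0, 0, -0.008], [0, 0, -0.016], [0, 0, -0.025], [0, 0, -0.03], [0, 0, -0.03]], "dr": [[0, 0, 0], [0, 0, 0], [0, 0, 0], [0, 0, 0], [0, 0, 0]]}}

```text
t: 16.57
position: [436.7, -180.3, -2.0]
ee_rot: [-3.138, -0.002, 1.606]
force: [-0.1, -0.0, 0.5]
width: 1.0
```

```bash
python3 - <<'E'
from h import *
T,s=tool();print(s['position'],s['ee_rot'],s['force'],s['width'])
im,K,C=snap('scene','s_o');t=T[:3,3]
# near finger: dark red column profile below projected jaw line
for x in(480,487,494): print(x,{z:proj(K,C,[x,t[1],z]).round(0).tolist() for z in(0,20,30,40,60)})
u=int(proj(K,C,[487,t[1],30])[0])
for r in range(170,225,2): print(r,[im[r,c].tolist() for c in range(u-6,u+8,3)])
E
```

```text
[ 436.74337278 -180.31905472   -1.99233152] [-3.13811954e+00 -1.68695117e-03  1.60644218e+00] [-0.1319757  -0.04449436  0.45440386] 0.999538180371617
480 {0: [246.0, 220.0], 20: [245.0, 214.0], 30: [245.0, 211.0], 40: [244.0, 208.0], 60: [243.0, 203.0]}
487 {0: [246.0, 222.0], 20: [245.0, 216.0], 30: [244.0, 213.0], 40: [244.0, 211.0], 60: [242.0, 205.0]}
494 {0: [246.0, 224.0], 20: [245.0, 218.0], 30: [244.0, 216.0], 40: [243.0, 213.0], 60: [242.0, 207.0]}
170 [[0, 77, 72], [34, 61, 57], [27, 22, 20], [20, 14, 15], [44, 41, 39]]
172 [[17, 82, 80], [19, 71, 66], [31, 32, 22], [21, 17, 18], [47, 46, 47]]
174 [[17, 84, 77], [19, 75, 73], [25, 20, 19], [29, 25, 27], [45, 45, 43]]
176 [[30, 69, 65], [25, 70, 66], [24, 28, 29], [25, 23, 22], [45, 42, 47]]
178 [[25, 22, 22], [29, 30, 21], [20, 23, 21], [19, 18, 19], [24, 27, 29]]
180 [[25, 30, 27], [30, 32, 28], [25, 21, 24], [21, 20, 26], [26, 23, 26]]
182 [[32, 32, 37], [20, 22, 22], [25, 22, 26], [33, 31, 34], [25, 25, 29]]
184 [[48, 45, 49], [60, 56, 60], [40, 40, 40], [39, 43, 45], [43, 40, 46]]
186 [[45, 50, 47], [58, 57, 55], [50, 5
[... 825 characters left out ...]
5, 30, 20], [58, 27, 26], [59, 29, 19], [117, 109, 100]]
210 [[124, 116, 110], [56, 23, 22], [57, 27, 16], [58, 29, 22], [94, 87, 76]]
212 [[123, 116, 107], [87, 72, 64], [87, 74, 67], [89, 77, 73], [109, 101, 94]]
214 [[122, 115, 105], [124, 118, 109], [125, 117, 111], [127, 119, 109], [127, 119, 113]]
216 [[99, 87, 76], [96, 81, 68], [98, 82, 74], [94, 78, 66], [93, 76, 61]]
218 [[79, 63, 43], [84, 65, 49], [80, 63, 45], [81, 62, 47], [77, 61, 44]]
220 [[84, 62, 46], [77, 59, 45], [80, 59, 44], [76, 59, 43], [84, 64, 50]]
222 [[166, 156, 140], [147, 139, 124], [119, 102, 86], [101, 84, 72], [94, 75, 60]]
224 [[134, 132, 119], [96, 94, 87], [147, 138, 127], [167, 156, 143], [139, 127, 114]]
```

Request:
{"api": "drive_tool", "payload": {"offset": [[0.0008, -0.0003, -0.002], [0.0008, -0.0003, -0.004], [0.0008, -0.0003, -0.006], [0.0008, -0.0003, -0.008], [0.0008, -0.0003, -0.009]], "dr": [[0, -0.002, 0], [0, -0.002, 0], [0, -0.002, 0], [0, -0.002, 0], [0, -0.002, 0]]}}

```text
t: 17.03
position: [437.9, -180.7, -10.5]
ee_rot: [3.141, -0.001, 1.606]
force: [-0.2, 0.5, 0.3]
width: 1.0
```

```bash
python3 - <<'E'
from h import *
T,s=tool();goto([437.8,-180.8,-11],1.607,T);print(s['force'])
im,K,C=snap('wrist','w_o');h=cv2.cvtColor(im,cv2.COLOR_RGB2HSV)
m=cv2.inRange(h,np.array((0,80,40)),np.array((9,200,130)))
for r in range(205,262,4):
    x=np.where(m[r])[0];l=x[(x>150)&(x<320)];q=x[(x>=320)&(x<480)];print(r,(l.min(),l.max()) if len(l) else 0,(q.min(),q.max()) if len(q) else 0)
E
```

```text
pos [ 437.9 -180.7  -10.5] offset [-0.0001, -0.0001, -0.0005] dr [-0.0008, 0.0002, 0.0004]
[-0.17227084  0.45929662  0.28577824]
205 0 0
209 0 0
213 0 0
217 0 0
221 0 0
225 0 0
229 0 0
233 0 0
237 (np.int64(216), np.int64(228)) (np.int64(413), np.int64(424))
241 (np.int64(212), np.int64(229)) (np.int64(412), np.int64(429))
245 (np.int64(208), np.int64(225)) (np.int64(415), np.int64(433))
249 (np.int64(204), np.int64(222)) (np.int64(418), np.int64(437))
253 (np.int64(200), np.int64(219)) (np.int64(422), np.int64(441))
257 (np.int64(197), np.int64(216)) (np.int64(425), np.int64(445))
261 (np.int64(192), np.int64(213)) (np.int64(428), np.int64(449))
```

Request:
{"api": "drive_tool", "payload": {"offset": [[0, 0, -0.002], [0, 0, -0.004], [0, 0, -0.004], [0, 0, -0.004], [0, 0, -0.004]], "dr": [[-0.0008, 0, 0], [-0.0008, 0, 0], [-0.0008, 0, 0], [-0.0008, 0, 0], [-0.0008, 0, 0]]}}

```text
t: 17.5
position: [437.8, -180.7, -14.6]
ee_rot: [3.142, -0.0, 1.606]
force: [0.5, 0.5, 0.6]
width: 0.999
```

Request:
{"api": "drive_tool", "payload": {"offset": [[0, 0, 0], [0, 0, 0], [0, 0, 0], [0, 0, 0], [0, 0, 0]], "dr": [[0, 0, 0], [0, 0, 0], [0, 0, 0], [0, 0, 0], [0, 0, 0]], "jaw": 255}}

```text
t: 17.92
position: [437.9, -180.6, -14.6]
ee_rot: [3.141, -0.0, 1.606]
force: [0.4, -0.2, -0.5]
width: 0.659
```

Request:
{"api": "drive_tool", "payload": {"offset": [[0, 0, 0], [0, 0, 0], [0, 0, 0], [0, 0, 0], [0, 0, 0]], "dr": [[0, 0, 0], [0, 0, 0], [0, 0, 0], [0, 0, 0], [0, 0, 0]]}}

```text
t: 18.33
position: [437.8, -180.7, -14.6]
ee_rot: [3.142, -0.0, 1.607]
force: [0.3, 0.4, -0.5]
width: 0.28
```

Request:
{"api": "drive_tool", "payload": {"offset": [[0, 0, 0], [0, 0, 0], [0, 0, 0], [0, 0, 0], [0, 0, 0]], "dr": [[0, 0, 0], [0, 0, 0], [0, 0, 0], [0, 0, 0], [0, 0, 0]]}}

```text
t: 18.75
position: [437.8, -180.7, -14.6]
ee_rot: [3.142, -0.0, 1.607]
force: [1.0, 0.7, -0.4]
width: 0.14
```

The width reads 0.14 (12.3 mm), so the cell is gripped. Now I'll lift it.

Request:
{"api": "drive_tool", "payload": {"offset": [[0, 0, 0.005], [0, 0, 0.012], [0, 0, 0.02], [0, 0, 0.03], [0, 0, 0.04]], "dr": [[0, 0, 0], [0, 0, 0], [0, 0, 0], [0, 0, 0], [0, 0, 0]]}}

```text
t: 19.17
position: [438.0, -180.7, 26.7]
ee_rot: [3.141, 0.0, 1.607]
force: [-0.1, -0.8, -0.1]
width: 0.141
```

Request:
{"api": "drive_tool", "payload": {"offset": [[0, 0, 0.03], [0, 0, 0.06], [0, 0, 0.09], [0, 0, 0.12], [0, 0, 0.125]], "dr": [[0, 0, 0], [0, 0, 0], [0, 0, 0], [0, 0, 0], [0, 0, 0]]}}

```text
t: 19.58
position: [440.6, -181.2, 157.3]
ee_rot: [3.134, 0.004, 1.607]
force: [1.5, -0.3, -0.7]
width: 0.141
```

```bash
python3 - <<'E'
from h import *
T,s=settle(4);print(s['width'],s['force'],s['position'],s['ee_rot'])
im,K,C=snap('wrist','w_up');p=s['position']
for c in blobs(im,(105,120,50),(130,255,255),10): print("wrist blue",cv2.boundingRect(c))
print("top edge far/near expected",[proj(K,C,p+T[:3,0]*d+[0,0,65.6]).round(1) for d in(11.25,0,-11.25)],"bottom far",proj(K,C,p+T[:3,0]*11.25+[0,0,20.6]).round(1))
im,K,C=snap('scene','s_up')
for c in blobs(im,(105,110,50),(130,255,255),5): print("scene blue",cv2.boundingRect(c))
print("expected top",proj(K,C,p+[0,0,65.6]).round(1))
goto([651,-34.7,150],1.3858,T)
E
```

```text
0.13836244972474526 [-0.88759877  0.39101043 -0.91057204] [ 437.38057815 -180.68774538  151.36097929] [-3.14150523e+00  2.09161897e-04  1.60636773e+00]
wrist blue (310, 227, 21, 68)
top edge far/near expected [array([320.2, 256.5]), array([320.2, 281. ]), array([320.2, 304.6])] bottom far [320.2 225.6]
expected top [234.3 138. ]
pos [ 437.4 -180.7  151.4] offset [0.2136, 0.146, -0.0014] dr [0.0001, -0.0001, -0.1404]
```

Request:
{"api": "drive_tool", "payload": {"offset": [[0.025, 0.015, 0], [0.055, 0.035, 0], [0.085, 0.055, 0], [0.11, 0.075, 0], [0.12, 0.08, 0]], "dr": [[0, 0, -0.03], [0, 0, -0.06], [0, 0, -0.1], [0, 0, -0.14], [0, 0, -0.14]]}}

```text
t: 20.3
position: [559.3, -95.5, 149.1]
ee_rot: [-3.139, -0.004, 1.388]
force: [-0.3, 0.7, -0.1]
width: 0.143
```

Request:
{"api": "drive_tool", "payload": {"offset": [[0.025, 0.015, 0], [0.05, 0.035, 0], [0.075, 0.05, 0], [0.085, 0.06, 0], [0.09, 0.062, 0]], "dr": [[0, 0, 0], [0, 0, 0], [0, 0, 0], [0, 0, 0], [0, 0, 0]]}}

```text
t: 20.72
position: [649.5, -30.7, 147.5]
ee_rot: [-3.136, -0.006, 1.392]
force: [0.1, -0.7, 0.8]
width: 0.142
```

```bash
python3 - <<'E'
from h import *
T,s=settle(5);print(s['width'],s['ee_rot']);goto([651,-34.7,115],1.3858,T)
im,K,C=snap('wrist','w_ph2')
for c in blobs(im,(20,200,60),(35,255,255),80):
    u=cv2.minAreaRect(c)[0];r=cv2.minAreaRect(np.array([ray(K,C,*p[0],120)[:2] for p in c],np.float32));print(np.round(u,1),np.round(r[0],1),np.round(r[1],1),round(r[2],1))
E
```

```text
0.13983910454775886 [-3.13804379e+00 -2.78072815e-03  1.38632564e+00]
pos [648.2 -35.4 148.9] offset [0.0028, 0.0007, -0.0339] dr [-0.0022, -0.0019, -0.0003]
[324. 106.] [664.7  39.6] [32.2 30.8] 79.4
```

Request:
{"api": "drive_tool", "payload": {"offset": [[0.0028, 0.0006, -0.01], [0.0028, 0.0006, -0.02], [0.0028, 0.0006, -0.025], [0.0028, 0.0006, -0.025], [0.0028, 0.0006, -0.025]], "dr": [[-0.002, -0.002, 0], [-0.002, -0.002, 0], [-0.002, -0.002, 0], [-0.002, -0.002, 0], [-0.002, -0.002, 0]]}}

```text
t: 21.43
position: [650.6, -34.9, 123.4]
ee_rot: [-3.141, -0.0, 1.386]
force: [-0.2, -0.2, -0.7]
width: 0.141
```

```bash
python3 - <<'E'
from h import *
T,s=settle(4);print(s['width'],s['ee_rot']);goto([650.9,-34.8,62.4],1.3858,T)
E
```

```text
0.13727375811192322 [ 3.14034028e+00 -6.28359746e-04  1.38622341e+00]
pos [651.5 -34.6 124.5] offset [-0.0006, -0.0002, -0.0621] dr [-0.0002, 0.0009, -0.0003]
```

Request:
{"api": "drive_tool", "payload": {"offset": [[-0.0006, -0.0002, -0.01], [-0.0006, -0.0002, -0.022], [-0.0006, -0.0002, -0.034], [-0.0006, -0.0002, -0.044], [-0.0006, -0.0002, -0.05]], "dr": [[0, 0.0009, 0], [0, 0.0009, 0], [0, 0.0009, 0], [0, 0.0009, 0], [0, 0.0009, 0]]}}

```text
t: 22.05
position: [649.6, -34.9, 72.0]
ee_rot: [-3.139, 0.0, 1.386]
force: [-0.1, 0.7, -0.8]
width: 0.139
```

```bash
python3 - <<'E'
from h import *
T,s=settle(4);print(s['width'],s['ee_rot'],s['force']);goto([650.9,-34.8,62.4],1.3858,T)
E
```

```text
0.14011863640642247 [-3.14112482e+00 -5.26435920e-04  1.38629399e+00] [ 0.50135755 -0.17913984  0.11057157]
pos [650.9 -34.7  74.4] offset [0.0, -0.0001, -0.012] dr [-0.0004, -0.0002, -0.0003]
```

Request:
{"api": "drive_tool", "payload": {"offset": [[0, 0, -0.005], [0, 0, -0.01], [0, 0, -0.012], [0, 0, -0.012], [0, 0, -0.012]], "dr": [[-0.0004, 0, 0], [-0.0004, 0, 0], [-0.0004, 0, 0], [-0.0004, 0, 0], [-0.0004, 0, 0]]}}

```text
t: 22.67
position: [650.8, -34.7, 62.3]
ee_rot: [-3.141, 0.0, 1.386]
force: [0.3, -0.4, 0.1]
width: 0.141
```

```bash
python3 - <<'E'
from h import *
T,s=settle(4);print(s['t'],s['width'],s['ee_rot'],s['force']);goto([650.9,-34.8,62.4],1.3858,T)
im,K,C=snap('wrist','w_f');im2,K2,C2=snap('scene','s_f');p=T[:3,3]
for c in blobs(im,(105,120,40),(130,255,255),10): print("wrist blue",cv2.boundingRect(c))
print("bottom/top far expected",proj(K,C,p+T[:3,0]*11.25+[0,0,20.6]).round(1),proj(K,C,p+T[:3,0]*11.25+[0,0,65.6]).round(1))
for c in blobs(im,(20,200,60),(35,255,255),80):
    r=cv2.minAreaRect(np.array([ray(K,C,*q[0],120)[:2] for q in c],np.float32));print("lamp",np.round(r[0],1),np.round(r[1],1),round(r[2],1))
u,v=proj(K2,C2,[651,-35,90]).astype(int);print("cell bottom/top/beam in crop",[((proj(K2,C2,p+[6,0,z])-[u-60,v-50])*6).round() for z in(20.6,65.6,31.6)])
cv2.imwrite('pics/s_f_c.png',cv2.resize(im2[v-50:v+50,u-60:u+60,::-1],None,fx=6,fy=6,interpolation=cv2.INTER_CUBIC))
E
```

```text
22.8667 0.13860931456715123 [3.14153221e+00 1.40584485e-05 1.38622656e+00] [ 0.02694989 -0.22945078 -0.11528811]
pos [651.1 -34.7  62.6] offset [-0.0002, -0.0001, -0.0002] dr [0.0, 0.0, -0.0003]
wrist blue (310, 226, 21, 69)
bottom/top far expected [320.1 225.6] [320.1 256.5]
lamp [664.7  39.7] [33.1 31.1] 79.4
cell bottom/top/beam in crop [array([364., 332.]), array([358., 249.]), array([363., 313.])]
```

View pics/s_f_c.png

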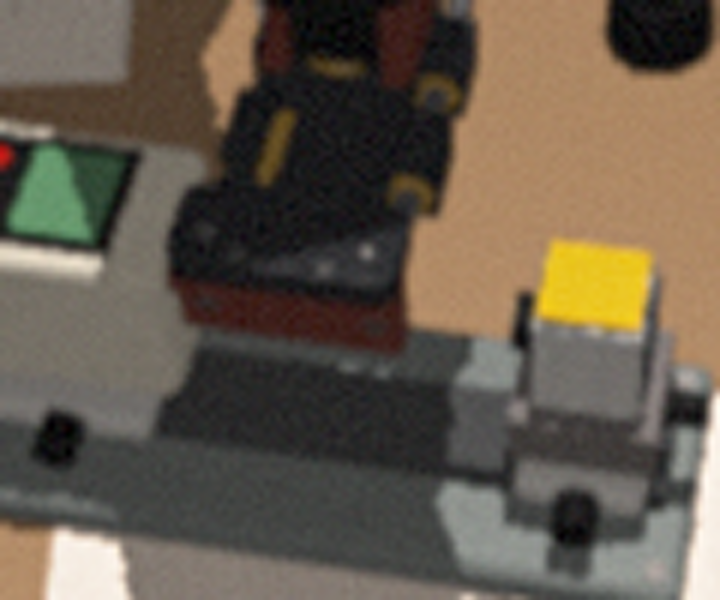

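The final crop shows the yellow lamp seated at (590,330) and the gripper over the gap, whose body hides the cell from this camera. The wrist view places the cell exactly where expected. I'll check the bystanders, then hand in.

```bash
python3 - <<'E'
from h import *
im,K,C=snap('top','top_f');a=cv2.imread('pics/top0.png')[:,:,::-1].copy()
for n,lo,hi in(("red",(0,160,100),(6,255,255)),("orange",(8,170,110),(16,255,255)),("green",(50,90,50),(75,255,255)),("yellow",(22,150,110),(35,255,255)),("blue",(105,120,60),(130,255,255))):
    for t,i in(("before",a),("after",im)): print(n,t,[np.round(cv2.minAreaRect(c)[0]).tolist() for c in blobs(i,lo,hi,8) if 160<c[0][0][0]<480 and 90<c[0][0][1]<260])
d=cv2.absdiff(a,im).max(2)
for n,(u,v) in dict(lid=(206,172),loupe=(294,222),jar=(346,221),brush=(450,158),pink=(244,124),teal=(418,275)).items(): print(n,np.median(d[v-8:v+8,u-8:u+8]))
T,s=tool();print(s['t'],s['position'].round(1),s['width'],s['force'].round(1))
E
```

```text
red before [[205.0, 226.0]]
red after [[205.0, 226.0]]
orange before []
orange after []
green before [[423.0, 220.0]]
green after []
yellow before [[235.0, 232.0]]
yellow after [[305.0, 133.0]]
blue before [[388.0, 221.0]]
blue after []
lid 7.0
loupe 14.0
jar 13.0
brush 21.0
pink 25.0
teal 80.0
23.0167 [651.  -34.7  62.5] 0.1385337584343258 [-0.9 -0.7 -1.7]
```

```bash
python3 - <<'E'
from h import *
for f in('scene0','s_f'):
    im=cv2.imread(f'pics/{f}.png')[:,:,::-1].copy()
    for n,lo,hi in(("orange",(5,120,60),(16,255,255)),("green",(50,60,30),(85,255,255)),("blue",(105,110,40),(130,255,255))):
        print(f,n,[cv2.boundingRect(c) for c in blobs(im,lo,hi,5) if 185<c[0][0][0]<270 and 180<c[0][0][1]<215])
    print([im[r,c].tolist() for r,c in((195,208),(194,228),(193,247))])
E
```

```text
scene0 orange [(221, 191, 11, 5)]
scene0 green [(203, 193, 9, 3)]
scene0 blue [(242, 192, 9, 3)]
[[103, 146, 105], [215, 139, 81], [50, 70, 179]]
s_f orange [(222, 191, 10, 5)]
s_f green [(203, 193, 9, 3)]
s_f blue []
[[98, 144, 103], [213, 135, 79], [96, 83, 71]]
```

```bash
python3 -c "
from station import env;print(env.finish_job())"
```

```text
the job is handed in; nothing more can be done
None
```

The job is handed in at about 23 s. The yellow lamp is plugged home, and the gripper is holding the blue cell in the light gap.

**Lamp:** The shoulder landed at the expected height to within about 0.2 mm, under a 12 N push, with the lens facing the detector. After I let go, the cap measured at (664.7, 39.7), square to the photometer. The gripper held it by its cap (grip width about 31 mm) rather than by the plain body faces.

**Cell:** It is gripped on its frosted faces (12.3 mm) at the middle of the gap. It is upright, and its yaw matches the photometer's to within a few hundredths of a degree. Its underside is worked out to be at z ≈ 83 mm, so the beam should cross about 11 mm above it, in the lower half of the windows. At the last check the wrist force read about 2 N, no more than sensor noise.

**What disagreed:**
- **First cell grasp:** The jaws closed on nothing above the cell, because the real finger tips sit about 35 mm behind the reported tool point. I reopened, went lower and gripped it on the second try; the cell had not moved.
- **Final view of the cell:** The gripper hid it from the scene camera, so its position rests on the wrist view and the arm pose.
- **Other items:** The red lamp, amber cell and green cell are where they started. The lid, loupe and jar look unchanged from above. For the brush and the pink rack I only have a rough brightness check. The turquoise rack's patch in the overhead view changed, most likely because the arm was over it, and I did not recheck it.

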